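# Hold the spice rack's retaining bar against its sprung buffers

## Robot

A 6-joint arm with a two-finger parallel gripper is mounted at the origin on a cart in front of the work surface, level with it; the furniture and walls round the work are solid. World frame = base frame: x ahead of the robot, y to its left, z up, the work surface at z = 0. Lengths are in mm, angles in rad, forces in N, time in s.
With the tool pointing down it reaches from about 225 to 875 mm from the base axis. Payload 3.4 kg.
Tool frame: the origin (TCP) lies at the very end of the fingers, on their centre line; the grasp point (between the pads) lies grasp_offset behind it (grasp_offset is the distance from the TCP to the grasp point, in mm); z points along the fingers, y is the line along which they close (so a half turn about z gives the same grasp; the last joint's range is limited). The gripper opens to 85 mm and grips with 20 to 120 N. Pads are 22 mm wide; open, the fingers measure 114 mm over their backs; the gripper's body (76 mm by 85 mm) begins 54 mm behind the grasp point. The pads swing forward as they close: fully open they stand 13 mm farther back than shut.
Start: joints at [1.145, 0.276, 1.505, -0, 1.361, -0.121], TCP at [172.576, 548.526, 231.328] pointing down, gripper open.
Joint ranges: [-2.89, 2.89], [-0.75, 2.08], [0.22, 2.7], [-1.18, 4.32], [0.11, 2.71], [-2.7, 2.7]. Speed limits (rad/s): [2.57, 2.57, 3.14, 3.14, 3.14, 3.14].

## Interface

Orientations are given as a unit quaternion [x, y, z, w].
In Python, from rig import read_state, capture, get_calibration, sign_off, grasp_offset gives the robot as it stands.
- The arm moves only by the tool carry_out, never from a script. Its argument "rows" is a list of rows, each a list of 7 numbers: the shift along the tool's x, y, z in mm, then the turn, a rotation vector about the tool's x, y, z in rad, then the opening in per cent of the stroke, from 0 (shut) to 100 (fully open). In form: [[tx, ty, tz, ax, ay, az, grip], ...]. A call has 1 to 8 rows; each row is the pose to reach, as a shift and turn from the pose commanded when the call began, along the tool's axes at that moment; what a row does not reach only later rows make up. A row lasts 1/12 s, in which the tool goes at most 41.7 mm and 7.16 degrees, less where a joint would pass 70% of its speed; a pose out of reach is approached as far as the arm can. A call with a gripper value outside its range is refused whole. The fingers move at their own pace and stop on an object; "grip_force" is the grip in N (left out, the last holds). Time passes only in rows, so rows that repeat a pose let the fingers close. It gives the time, the measured TCP pose, the force, the opening and the grip force at its end, in the units of the state.
- read_state(): the state, without advancing time (a new reading comes with each control period).
- capture(name): name is "side" or "top" or "wrist"; returns the picture (420x560x3 uint8, blue, green, red); there is no depth.
- get_calibration(name): a dict with "fx", "fy", "cx", "cy" (pixels), "R" (3x3) and "t" (3): a world point X has camera coordinates R X + t. Camera axes: x right, y down, z forward; pixel columns grow to the right and rows downward; lengths in mm; the calibration is good to about 2 mm. A picture is of the moment at which its call begins: read the wrist's pose just before it. get_calibration takes no time and is no camera call; for the wrist camera it gives the pose at the moment of the call.
- sign_off(): hands the job in; it is judged then, once.
The state is a dict: "clock": time; "qpos": joint angles; "joint_vel": joint speeds; "effort": joint torques, N m; "ee_pos": TCP position; "tcp_rot": TCP orientation; "contact_force": force on the tool from outside, world axes, zero at the start; "wrist_torque": the same for the moment, N m; "gripper_width": finger opening in mm; "grip_force": force on a finger pad.
Only numpy, scipy, OpenCV 4.12 (cv2) and the standard library are available. Lean on these libraries where they do the work, as an engineer would, in place of code of your own. Each camera call takes 0.05 s, during which the arm holds its last target. There are 200 camera calls.

## Task

Lay the loose aluminium bar across the two blue side cheeks of the spice rack, level and with its ends sticking out evenly, on the ledges in front of the two sprung buffers. Then press it squarely back along the ledges until both buffers are pushed about half way in (never all the way), and stay there, holding the bar with that steady push so that the cook can screw it on: finish while still holding. Do not knock the jars in the rack or the other things about.

Things in the scene. Friction and masses are not known exactly. Their poses are not given: they have to be found in the camera images.
- bar: loose silver aluminium bar, 18 mm wide (its x) x 240 mm long (its y) x 24 mm high (its z), 0.2 kg give or take; starts lying on the worktop, left of the rack. Origin at the centre of its underside. It is the same both ways round.
- rack: spice rack fixed to the worktop; place and heading vary. Two blue cheeks (centres at y = +-100 mm, 20 mm thick, x = -75 to 95 mm); their flat tops, 60 mm up, are the ledges. Upstands on them at x = 27 to 57 mm rise to 96 mm and carry the buffers. Jars stand in a low tray between. Origin on the worktop midway between the cheeks; x from the open front (robot's side) to buffers and jars, y along the bar's place, z up.
- rack_seat (a point): point midway between the cheeks at ledge height (60 mm above the worktop), in the plane of the faces of the unpressed buffers; axes as the rack's. The ledges in front of the buffers run from x = -55 mm to 0 here, and go on under the buffers.
- buffer_left (a joint): sprung buffer (black rubber face, 18 x 20 mm, 4 to 24 mm above the ledge; red plate, yellow stem) at the rack's y = +100 mm. Value: how far it is pushed in along the rack's +x, in m: 0 free, 0.014 half way, 0.028 all the way. Spring 400 N/m: half way takes 5.6 N (11 N for both). Springs back when released.
- buffer_right (a joint): the same buffer on the cheek at the rack's y = -100 mm
- spice_a: spice jar with green cap, 46 mm across, 106 mm high, at the rack's x = 64 mm, y = +58 mm; loose, stands in the rack's tray behind the bar's place; leave it. Origin at the centre of its underside, z up.
- pepper_shaker: pepper shaker with grey top, 44 mm across, 90 mm high, at the rack's x = 64 mm, y = 0; loose, stands in the rack's tray behind the bar's place; leave it. Origin at the centre of its underside, z up.
- spice_b: spice jar with dark cap, 44 mm across, 105 mm high, at the rack's x = 64 mm, y = -58 mm; loose, stands in the rack's tray behind the bar's place; leave it. Origin at the centre of its underside, z up.
- kitchen_timer: white and red kitchen timer, 65 mm across, 46 mm high, loose on the worktop in front of the rack; leave it. Origin at the centre of its underside.
- rice_roll: white wrapped rice roll, 54x154x50 mm, loose, on the printed mat left of the bar; leave it. Origin at the centre of its underside.

How it is judged:
By the outcome, as a careful person would: the job done as asked, in the order asked, and still so for the second after the job is handed in, while the arm keeps its last pose, push and grip.
It also fails if it takes over 48 s, if anything falls off the work surface, if the arm or the gripper's body presses on something with over 40 N, if the wrist force passes 120 N, or if a joint passes its speed limit or range.

## Working session

There is one attempt and no reset: what is moved stays moved. The work goes in short steps, Python scripts to look and compute and a tool call to move; the robot and the scene stay as the last step left them, time stands still between calls to the robot, and variables do not carry over. Pictures are saved under pics/ and viewed, at most 10 in all, crops included, and the job is handed in when it is done.

Besides the shell and the picture viewer there is one more tool, called after "Call:" as name(argument=value, ...), one argument or row to a line, values as JSON. carry_out: Moves the arm, as the interface text tells. Its arguments: {"type":"object","properties":{"rows":{"type":"array","items":{"type":"array","items":{"type":"number"}}},"grip_force":{"type":"number"}},"required":["rows"]}

```bash
mkdir -p pics; ls; python3 - <<'E'
from rig import *
import cv2,numpy as np
print(read_state()); print(grasp_offset)
a=capture("top");b=capture("side")
cv2.imwrite("pics/top0.png",a);cv2.imwrite("pics/side0.png",b)
for n in("top","side"):
    c=get_calibration(n);print({k:np.round(v,3).tolist() for k,v in c.items()})
E
```

```text
pics
{'clock': 0.0, 'qpos': array([ 1.14496326e+00,  2.76594044e-01,  1.50618914e+00, -3.02193159e-05,
        1.36068533e+00, -1.21011381e-01]), 'joint_vel': array([-3.18821511e-05,  5.43725231e-04, -5.15002284e-06, -1.28704599e-03,
       -2.16490890e-03,  3.04072394e-04]), 'effort': array([ 1.60752013e-03, -4.16783524e+01, -2.45797795e+01, -1.53996175e-04,
        1.10531659e-02,  1.77881965e-06]), 'ee_pos': array([172.36228021, 547.97837109, 230.4179407 ]), 'tcp_rot': array([ 1.51818270e-01,  9.88407979e-01, -9.07077302e-04, -2.39041785e-04]), 'contact_force': array([-0.17167648, -0.15523605,  0.18482595]), 'wrist_torque': array([-0.02205637, -0.00594642,  0.02749402]), 'grip_force': 0.0, 'gripper_width': 85.33175461093752}
18.700000000000003
{'fx': 428.263, 'fy': 428.263, 'cx': 276.958, 'cy': 208.911, 'R': [[-0.023, -0.999, -0.03], [-0.993, 0.027, -0.114], [0.115, 0.027, -0.993]], 't': [125.924, 569.693, 1170.316]}
{'fx': 385.248, 'fy': 385.248, 'cx': 271.8, 'cy': 207.642, 'R': [[0.929, -0.371, 0.003], [-0.225, -0.57, -0.79], [0.295, 0.733, -0.613]], 't': [-460.608, 244.69, 811.03]}
```

View pics/top0.png

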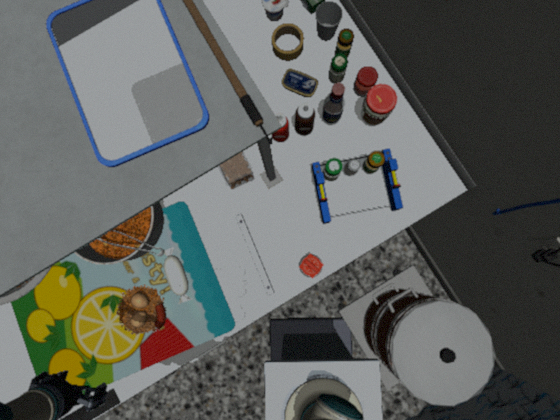

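View pics/side0.png

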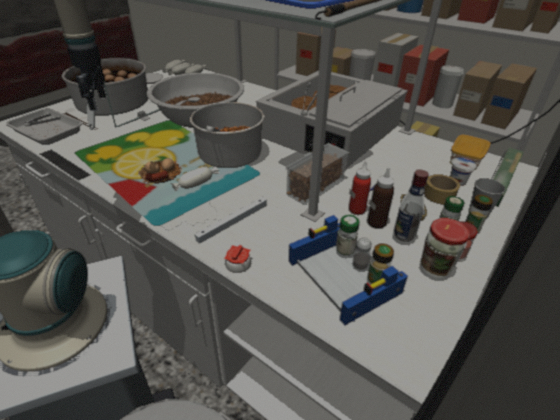

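The top view shows the rack at about (355,185), opening toward the robot. The bar runs from (240,213) to (270,292), with the timer at (311,264). A shelf post stands at about (268,170). I'll zoom in on both.

```bash
python3 - <<'E'
import cv2,numpy as np
a=cv2.imread("pics/top0.png");b=cv2.imread("pics/side0.png")
x=cv2.resize(a[130:310,220:420],None,fx=4,fy=3.3333*1.2,interpolation=cv2.INTER_CUBIC)
x=cv2.resize(a[140:300,220:420],None,fx=4,fy=4,interpolation=cv2.INTER_CUBIC)[:600]
cv2.imwrite("pics/topz.png",x[:600])
y=cv2.resize(b[190:330,185:415],(800,487),interpolation=cv2.INTER_CUBIC)
cv2.imwrite("pics/sidez.png",y)
E
```

```text
(no output)
```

View pics/topz.png

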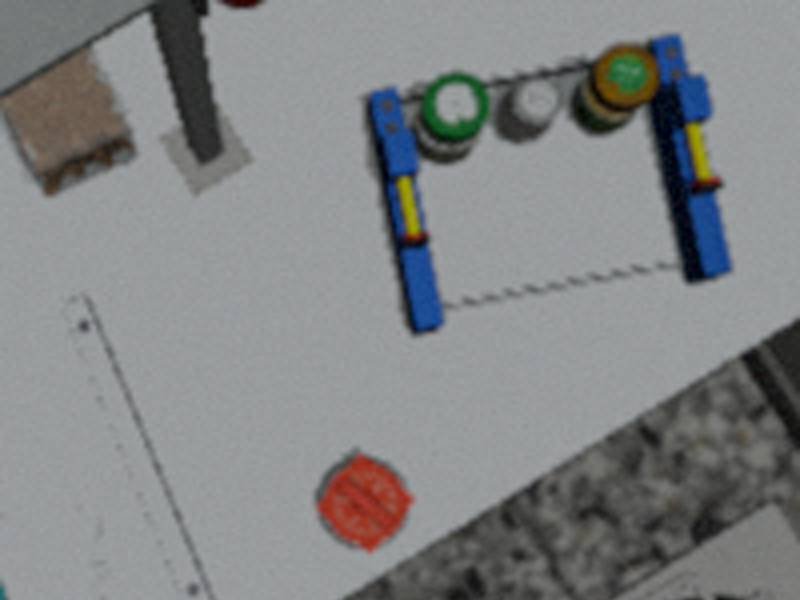

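View pics/sidez.png

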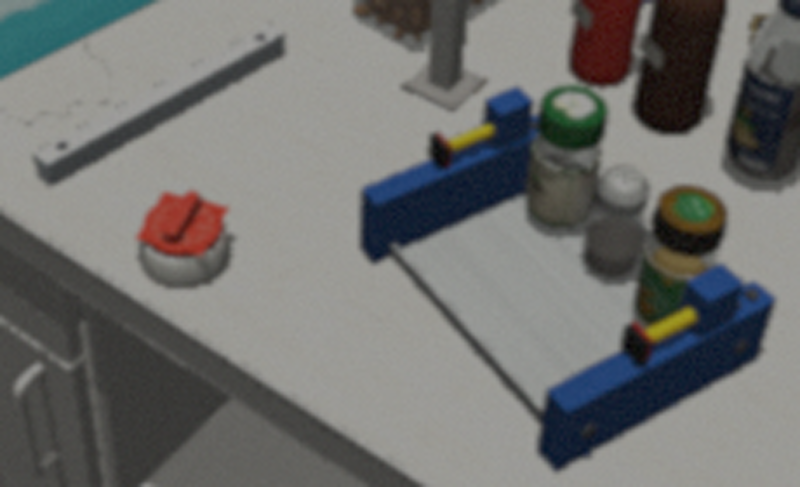

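The top crop shows the left cheek's front edge at (410–441,329) and the right cheek's at (700–731,273), with their back ends at (385,92) and (666,39). The side crop shows the bar's near end at (45,165) and far end at (278,32).

```bash
cat > h.py <<'E'
import numpy as np,cv2
from rig import *
from scipy.spatial.transform import Rotation as Ro
def ray(c,uv,z):
    d=c["R"].T@np.array([(uv[0]-c["cx"])/c["fx"],(uv[1]-c["cy"])/c["fy"],1.]);o=-c["R"].T@c["t"]
    return (o+d*(z-o[2])/d[2])
def proj(c,X):
    p=c["R"]@np.asarray(X,float)+c["t"];return np.array([c["cx"]+c["fx"]*p[0]/p[2],c["cy"]+c["fy"]*p[1]/p[2]])
E
python3 - <<'E'
from h import *
c=get_calibration("top");s=get_calibration("side")
T=lambda X,Y,z:ray(c,(220+(X+.5)/4-.5,140+(Y+.5)/4-.5),z)[:2].round(1)
S=lambda X,Y,z:ray(s,(185+X*230/800,190+Y*140/487),z)[:2].round(1)
for n,p in dict(Lf=(425.5,329,60),Rf=(715,272.5,60),Lb=(385,91.5,60),Rb=(666,39,60),Lbuf=(413,242,74),Rbuf=(706,188,74),post=(205,160,0),barA=(80,298,24),barA_=(90,296,24),timer=(365,505,46),shaker=(538,100,90),tj=(455,105,106)).items():print(n,T(*p))
print("side bar",S(45,160,24),S(278,32,24),"Lf",S(375,195,60),"Rf",S(558,402,60),"post",S(440,90,0))
for uv in[(240,213),(270,292)]:print(ray(c,uv,24)[:2].round(1))
# side-view grey shelf edge
print("cam",(-c["R"].T@c["t"]).round(),(-s["R"].T@s["t"]).round())
E
```

```text
Lf [530.4 -22.5]
Rf [ 564.  -220.9]
Lb [ 6.967e+02 -4.000e-01]
Rb [ 727.9 -196.2]
Lbuf [588.8 -14.9]
Rbuf [ 620.3 -214.4]
post [663.2 128.2]
barA [561.9 218.3]
barA_ [563.1 211.1]
timer [411.9  22. ]
shaker [ 681.  -101.2]
tj [675.8 -43.5]
side bar [343.3 132.1] [561.2 217.6] Lf [538.8 -26.5] Rf [ 566.2 -224. ] post [667.6 124.5]
[565.  217.2]
[342.2 136.6]
cam [ 434.   79. 1231.] [ 244. -626.  691.]
```

```bash
python3 - <<'E'
from h import *
c=get_calibration("top");s=get_calibration("side")
for h in(0,200,300,400,500,600):print(h,proj(s,(665,126,h)).round(),proj(c,(665,126,h)).round(), "edge",ray(c,(280,132),h)[:2].round(),ray(c,(120,217),h)[:2].round())
w=get_calibration("wrist");st=read_state();R=Ro.from_quat(st["tcp_rot"]).as_matrix()
print("cam in tool",R.T@(-w["R"].T@w["t"]-st["ee_pos"]),"axis",(R.T@w["R"].T).round(2).tolist(),w["fx"])
E
```

```text
0 [310. 216.] [272. 179.] edge [805.  98.] [565. 572.]
200 [316. 154.] [268. 164.] edge [745.  95.] [544. 491.]
300 [319. 118.] [266. 154.] edge [715.  93.] [533. 451.]
400 [322.  76.] [263. 142.] edge [685.  92.] [523. 411.]
500 [326.  27.] [260. 127.] edge [654.  90.] [512. 371.]
600 [331. -30.] [255. 107.] edge [624.  89.] [501. 331.]
cam in tool [  74.71248567   -0.85908516 -142.27005524] axis [[0.0, -0.96, -0.3], [1.0, 0.0, 0.0], [-0.0, -0.3, 0.96]] 331.79990460562607
```

Call:
carry_out(
  rows=[
    [-15, -11, 3, 0, 0, -0.03, 100],
    [-45, -33, 8, 0, 0, -0.1, 100],
    [-78, -56, 15, 0, 0, -0.2, 100],
    [-111, -80, 21, 0, 0, -0.3, 100],
    [-144, -103, 27, 0, 0, -0.4, 100],
    [-177, -127, 33, 0, 0, -0.5, 100],
    [-210, -150, 39, 0, 0, -0.6, 100],
    [-243, -174, 45, 0, 0, -0.677, 100],
  ],
)

```text
clock: 0.77
ee_pos: [352.7, 308.0, 185.9]
tcp_rot: [-0.188, 0.982, 0.0, -0.0]
contact_force: [0.8, -0.2, -0.4]
gripper_width: 85.2
grip_force: 0.0
```

Call:
carry_out(
  rows=[
    [-11, -40, 6, 0, 0, 0, 100],
    [-22, -80, 12, 0, 0, 0, 100],
    [-32, -115, 18, 0, 0, 0, 100],
    [-40, -145, 23, 0, 0, 0, 100],
    [-44, -158, 26, 0, 0, 0, 100],
    [-44, -161, 26, 0, 0, 0, 100],
    [-44, -161, 26, 0, 0, 0, 100],
  ],
)

```text
clock: 1.35
ee_pos: [451.5, 175.0, 159.8]
tcp_rot: [-0.184, 0.983, 0.0, -0.001]
contact_force: [0.2, 0.9, -0.2]
gripper_width: 85.4
grip_force: 0.0
```

```bash
python3 - <<'E'
from h import *
st=read_state();c=get_calibration("wrist");np.save("w.npy",c,allow_pickle=True)
a=capture("wrist");cv2.imwrite("pics/w1.png",a)
print(st["ee_pos"].round(1),st["tcp_rot"].round(4),np.abs(st["joint_vel"]).max(),st["qpos"].round(2))
for p in[(561,217.6,24),(343,132,24),(452,175,24)]:print(proj(c,p).round())
E
```

```text
[451.5 175.  159.8] [-1.839e-01  9.829e-01  2.000e-04 -8.000e-04] 0.039445617344043823 [ 0.23  0.2   1.81  0.    1.14 -1.72]
[276. 313.]
[275.  49.]
[276. 197.]
```

View pics/w1.png

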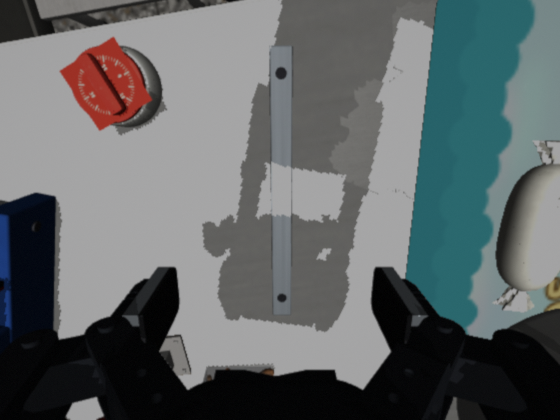

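The bar stands out clearly in the wrist view, from (271–292,46) to (274–290,314), with screw holes at (281,73) and (282,297). The timer is at (105,85).

```bash
python3 - <<'E'
from h import *
c=np.load("w.npy",allow_pickle=True).item();st=read_state()
A=ray(c,(281.5,46),24);B=ray(c,(282,314),24);H=ray(c,(281,73),24);G=ray(c,(282,297),24)
R=Ro.from_quat(st["tcp_rot"]).as_matrix()
for P,Q in((A,B),(H,G)):
    m=(P+Q)/2;print(m.round(1),np.linalg.norm(P-Q),"tool shift",(R.T@(m-st["ee_pos"])).round(1),"dir in tool",(R.T@(Q-P)).round(1), np.degrees(np.arctan2(*(Q-P)[[1,0]])))
E
```

```text
[449.6 179.7  24. ] 237.27170672875653 tool shift [ -0.2   4.  136.1] dir in tool [-2.373e+02  1.700e+00 -2.000e-01] 21.678011700931116
[449.8 179.6  24. ] 199.2504991755922 tool shift [ -0.3   3.8 136.1] dir in tool [-199.2    1.9   -0.2] 21.810120319350897
```

Call:
carry_out(
  rows=[
    [0, 2, 20, 0, 0, -0.007, 100],
    [0, 4, 55, 0, 0, -0.007, 80],
    [0, 4, 90, 0, 0, -0.007, 60],
    [0, 4, 125, 0, 0, -0.007, 50],
    [0, 4, 147, 0, 0, -0.007, 50],
    [0, 4, 156, 0, 0, -0.007, 50],
    [0, 4, 156, 0, 0, -0.007, 50],
    [0, 4, 156, 0, 0, -0.007, 50],
  ],
  grip_force=50,
)

```text
clock: 2.07
ee_pos: [450.4, 180.4, 4.9]
tcp_rot: [-0.189, 0.982, 0.0, 0.0]
contact_force: [0.3, 1.2, 0.0]
gripper_width: 42.7
grip_force: 0.0
```

Call:
carry_out(
  rows=[
    [0, 0, 2, 0, 0, 0, 50],
    [0, 0, 2, 0, 0, 0, 30],
    [0, 0, 2, 0, 0, 0, 10],
    [0, 0, 2, 0, 0, 0, 10],
    [0, 0, 2, 0, 0, 0, 10],
    [0, 0, 2, 0, 0, 0, 10],
    [0, 0, 2, 0, 0, 0, 10],
    [0, 0, 2, 0, 0, 0, 10],
  ],
)

```text
clock: 2.73
ee_pos: [451.2, 179.8, 3.7]
tcp_rot: [-0.188, 0.982, 0.0, 0.001]
contact_force: [-0.7, 1.2, 6.0]
gripper_width: 16.9
grip_force: 50.0
```

Call:
carry_out(
  rows=[
    [0, 0, -10, 0, 0, 0, 10],
    [0, 0, -30, 0, 0, 0, 10],
    [0, 0, -55, 0, 0, 0, 10],
    [0, -10, -80, 0, 0, 0.05, 10],
    [2, -28, -98, 0, 0, 0.15, 10],
    [2, -48, -106, 0, 0, 0.26, 10],
    [2, -69, -106, 0, 0, 0.38, 10],
    [2, -90, -106, 0, 0, 0.5, 10],
  ],
)

```text
clock: 3.4
ee_pos: [482.2, 94.3, 109.6]
tcp_rot: [0.063, 0.998, 0.0, 0.001]
contact_force: [-0.0, 0.4, -2.1]
gripper_width: 16.9
grip_force: 49.0
```

Call:
carry_out(
  rows=[
    [-10, -19, 0, 0, 0, 0.12, 10],
    [-20, -40, 0, 0, 0, 0.24, 10],
    [-30, -60, 0, 0, 0, 0.36, 10],
    [-40, -80, 0, 0, 0, 0.48, 10],
    [-50, -100, 0, 0, 0, 0.6, 10],
    [-60, -120, 0, 0, 0, 0.72, 10],
    [-70, -140, 0, 0, 0, 0.84, 10],
    [-78, -155, 0, 0, 0, 0.93, 10],
  ],
)

```text
clock: 4.07
ee_pos: [540.7, -70.1, 108.4]
tcp_rot: [0.504, 0.864, -0.0, 0.0]
contact_force: [0.5, -0.4, -1.3]
gripper_width: 16.6
grip_force: 49.0
```

Call:
carry_out(
  rows=[
    [-14, -1, 0, 0, 0, 0.11, 10],
    [-28, -3, 0, 0, 0, 0.22, 10],
    [-42, -4, 0, 0, 0, 0.31, 10],
    [-50, -5, 0, 0, 0, 0.36, 10],
    [-54, -5, 0, 0, 0, 0.375, 10],
    [-54, -5, 0, 0, 0, 0.375, 10],
    [-54, -5, 0, 0, 0, 0.375, 10],
  ],
)

```text
clock: 4.65
ee_pos: [562.4, -117.3, 108.2]
tcp_rot: [0.654, 0.757, 0.0, -0.0]
contact_force: [-0.2, -0.6, -2.2]
gripper_width: 16.5
grip_force: 49.0
```

```bash
python3 - <<'E'
from h import *
st=read_state();c=get_calibration("wrist");np.save("w.npy",c,allow_pickle=True)
a=capture("wrist");cv2.imwrite("pics/w2.png",a);b=capture("top");cv2.imwrite("pics/t2.png",b);s=capture("side");cv2.imwrite("pics/s2.png",s)
print(st["ee_pos"].round(1),st["tcp_rot"].round(4),np.abs(st["joint_vel"]).max(),st["qpos"].round(2))
x=cv2.resize(b[140:240,290:430],(800,571),interpolation=cv2.INTER_CUBIC)
y=cv2.resize(s[190:330,260:420],(686,600),interpolation=cv2.INTER_CUBIC)
cv2.imwrite("pics/t2z.png",x);cv2.imwrite("pics/s2z.png",y)
E
```

```text
[ 562.4 -117.3  108.2] [ 6.538e-01  7.567e-01  0.000e+00 -5.000e-04] 0.011536569978606944 [-0.33  0.37  1.69  0.    1.08 -0.47]
```

View pics/w2.png

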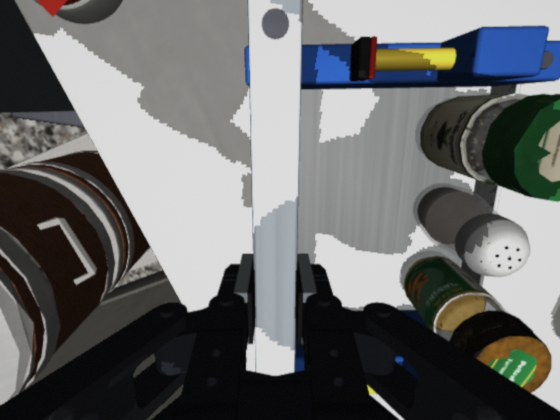

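The bar is held square, with its hole at (275,22). The left cheek's front end is at column 247, rows 46–85, and the black buffer face is at about (355,60). Next I'll get the cheek edges numerically.

```bash
python3 - <<'E'
from h import *
c=np.load("w.npy",allow_pickle=True).item();st=read_state()
a=cv2.imread("pics/w2.png").astype(int)
print("col 330:",[(r,*a[r,330]) for r in range(36,96,3)])
print("row 60:",[(q,*a[60,q]) for q in list(range(240,252,2))+list(range(300,306,2))+list(range(342,382,3))])
m=((a[...,0]>a[...,2]+45)).astype(np.uint8)
pts=[]
for q in list(range(304,346,3)):
    r=np.flatnonzero(m[30:110,q]); print(q,30+r[0],30+r[-1],end="; "); pts.append(ray(c,(q,30+r[0]-.5),60)[:2])
pts=np.array(pts);vx,vy,_,_=cv2.fitLine(pts.astype(np.float32),cv2.DIST_L2,0,.01,.01).ravel()
print("\nhead from outer top edge",np.degrees(np.arctan2(vy,vx)))
R=Ro.from_quat(st["tcp_rot"]).as_matrix();print("tool y ang",np.degrees(np.arctan2(R[1,1],R[0,1])),"tool x",R[:,0])
print("outer edge pts",pts[0],pts[-1])
for uv in[(275.5,22)]:print("hole z129",ray(c,uv,128.5))
# side view: red plates, yellow
E
```

```text
col 330: [(36, np.int64(131), np.int64(134), np.int64(134)), (39, np.int64(131), np.int64(134), np.int64(134)), (42, np.int64(130), np.int64(132), np.int64(133)), (45, np.int64(82), np.int64(44), np.int64(27)), (48, np.int64(100), np.int64(49), np.int64(25)), (51, np.int64(105), np.int64(51), np.int64(27)), (54, np.int64(109), np.int64(52), np.int64(26)), (57, np.int64(191), np.int64(98), np.int64(50)), (60, np.int64(192), np.int64(99), np.int64(50)), (63, np.int64(193), np.int64(100), np.int64(51)), (66, np.int64(193), np.int64(100), np.int64(51)), (69, np.int64(195), np.int64(100), np.int64(52)), (72, np.int64(195), np.int64(101), np.int64(52)), (75, np.int64(195), np.int64(101), np.int64(52)), (78, np.int64(196), np.int64(100), np.int64(52)), (81, np.int64(173), np.int64(87), np.int64(45)), (84, np.int64(57), np.int64(27), np.int64(13)), (87, np.int64(36), np.int64(24), np.int64(18)), (90, np.int64(216), np.int64(215), np.int64(215)), (93, np.int64(219), np.int64(219), np.int64(218))]
row 60: [(240, np.int64(132), np.int64(134), np.int64(136)), (242, np.int64(132), np.int64(135), 
[... 753 characters left out ...]
5)), (366, np.int64(15), np.int64(16), np.int64(16)), (369, np.int64(11), np.int64(12), np.int64(36)), (372, np.int64(20), np.int64(22), np.int64(108)), (375, np.int64(22), np.int64(54), np.int64(99)), (378, np.int64(47), np.int64(135), np.int64(154)), (381, np.int64(46), np.int64(134), np.int64(153))]
304 46 83; 307 46 83; 310 45 82; 313 45 83; 316 45 84; 319 45 84; 322 45 84; 325 45 83; 328 45 83; 331 45 83; 334 45 83; 337 45 83; 340 45 83; 343 45 83; 
head from outer top edge 9.274087
tool y ang 8.370849332039953 tool x [-1.45579445e-01  9.89346409e-01  5.54588643e-04]
outer edge pts [562.75127098 -11.74891056] [582.78948243  -8.32574082]
hole z129 [548.50858372 -17.65916956 128.5       ]
```

View pics/t2z.png

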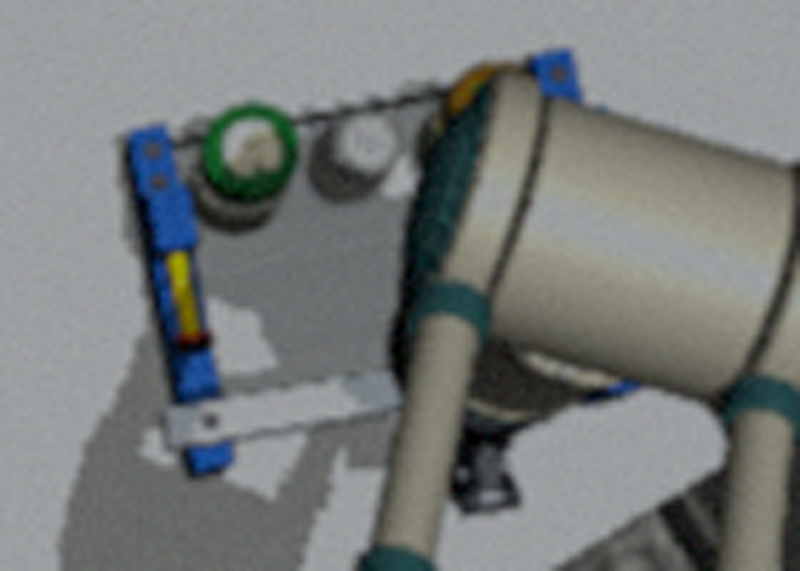

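```bash
python3 - <<'E'
from h import *
c=np.load("w.npy",allow_pickle=True).item();st=read_state();R=Ro.from_quat(st["tcp_rot"]).as_matrix()
a=cv2.imread("pics/w2.png").astype(float);b=a[...,0];
rel=lambda P:(R.T@(P-st["ee_pos"]))
inn=[];out=[]
for q in range(303,440,2):
    col=b[74:92,q]; 
    k=np.flatnonzero((col[:-1]>120)&(col[1:]<=120))
    if len(k): k=k[0]; inn.append((q,74+k+(col[k]-120)/(col[k]-col[k+1])))
for q in range(303,346,2):
    col=a[36:54,q,2];k=np.flatnonzero((col[:-1]>85)&(col[1:]<=85))
    if len(k): k=k[0]; out.append((q,36+k+(col[k]-85)/(col[k]-col[k+1])))
for n,L in(("inn",inn),("out",out)):
    L=np.array(L);P=np.array([rel(ray(c,p,60)) for p in L])
    good=np.ones(len(P),bool)
    for _ in range(4):
        f=np.polyfit(P[good,1],P[good,0],1);e=abs(np.polyval(f,P[:,1])-P[:,0]);good=e<max(.3,2*np.median(e[good]))
    print(n,len(P),good.sum(),P[good,1].min(),P[good,1].max(),"toolx at y=30:",np.polyval(f,30).round(2),"slope deg",np.degrees(np.arctan(f[0])).round(2),"rms",e[good].std().round(2))
for z in(64,84):print("buf face z",z,rel(ray(c,(350.5,60),z)).round(1))
print("front",rel(ray(c,(245,60),60)).round(1))
# bar edges, tool y
for r in(40,120,200):
    row=b[r]; print(r,[ (q) for q in range(240,310) if abs(row[q+1]-row[q])>25])
E
```

```text
inn 26 24 23.095480024492925 49.96662577017611 toolx at y=30: 85.75 slope deg 0.87 rms 0.02
out 22 22 15.092023920897605 36.96246060311473 toolx at y=30: 104.77 slope deg 1.21 rms 0.03
buf face z 64 [96.4 39.5 44.3]
buf face z 84 [94.  35.3 24.3]
front [ 96.9 -15.4  48.4]
40 [248, 249, 300]
120 [249, 250, 251, 298]
200 [243, 251, 252, 294, 295]
```

Call:
carry_out(
  rows=[
    [-2, 4, 5, 0, 0, -0.01, 10],
    [-5, 10, 18, 0, 0, -0.02, 10],
    [-5.5, 12, 30, 0, 0, -0.02, 10],
    [-5.5, 12, 36, 0, 0, -0.02, 10],
    [-5.5, 12, 38, 0, 0, -0.02, 10],
    [-5.5, 12, 38, 0, 0, -0.02, 10],
    [-5.5, 12, 38, 0, 0, -0.02, 10],
  ],
)

```text
clock: 5.38
ee_pos: [575.4, -121.2, 69.9]
tcp_rot: [0.646, 0.763, -0.0, -0.0]
contact_force: [-0.3, -0.3, -1.6]
gripper_width: 16.5
grip_force: 49.0
```

```bash
cat > m.py <<'E'
from h import *
import sys
n=sys.argv[1];dz=3.7
st=read_state();c=get_calibration("wrist");im=capture("wrist");cv2.imwrite(f"pics/{n}.png",im)
R=Ro.from_quat(st["tcp_rot"]).as_matrix();rel=lambda P:R.T@(P-st["ee_pos"])
a=im.astype(float);b=a[...,0];g=a[...,1]
print(st["ee_pos"].round(1),"f",st["contact_force"].round(1),"tq",st["wrist_torque"].round(3),"tooly",np.degrees(np.arctan2(R[1,1],R[0,1])).round(2))
zt=st["ee_pos"][2]-dz+24
# bar: high red value run around the bar column
P=[]
for r in range(60,230,5):
    d=np.diff(cv2.GaussianBlur(a[r:r+1,:,2],(3,1),0)[0]);l=225+np.argmax(np.abs(d[225:262]));q=285+np.argmax(np.abs(d[285:325]));P.append((r,l+.5,q+.5))
P=np.array(P)
L=np.array([rel(ray(c,(p[1],p[0]),zt)) for p in P]);Q=np.array([rel(ray(c,(p[2],p[0]),zt)) for p in P])
for nm,E in(("L",L),("R",Q)):
    good=np.ones(len(E),bool)
    for _ in range(5):
        f=np.polyfit(E[good,0],E[good,1],1);e=abs(np.polyval(f,E[:,0])-E[:,1]);good=e<max(.4,2*np.median(e[good]))
    print("bar",nm,good.sum(),"ty at tx=0",f[1].round(2),"slope deg",np.degrees(f[0]).round(2))
# hole: dark blob in bar
roi=(g[0:90,255:305]<110).astype(np.uint8);k,lab,s,ce=cv2.connectedComponentsWithStats(roi)
for i in range(1,k):
    if 60<s[i,4]<900:u=(ce[i][0]+255,ce[i][1]);print("blob",s[i].tolist(),np.round(u,1),rel(ray(c,u,zt)).round(2))
# cheek
m=(a[...,0]>a[...,2]+30)
for nm in("inn","out"):
    E=[]
    for q in range(318,440,2):
        rr=np.flatnonzero(m[:130,q])
        if len(rr)<8:continue
        if nm=="out" and q<350:E.append((q,rr[0]-.5))
        if nm=="inn":
            col=b[:130,q];k=np.flatnonzero((col[:-1]>130)&(col[1:]<=130)&m[:129,q])
            if len(k):k=k[-1];E.append((q,k+(col[k]-130)/(col[k]-col[k+1])))
    if len(E)<5:continue
    E=np.array([rel(ray(c,p,60)) for p in E]);good=np.ones(len(E),bool)
    for _ in range(6):
        f=np.polyfit(E[good,1],E[good,0],1);e=abs(np.polyval(f,E[:,1])-E[:,0]);good=e<max(.3,2*np.median(e[good]))
    print(nm,len(E),good.sum(),"tx at ty=0",f[1].round(2),"slope",np.degrees(f[0]).round(2))
E
python3 m.py w3
```

```text
[ 575.4 -121.2   69.9] f [-0.3 -0.3 -1.6] tq [ 0.011  0.058 -0.005] tooly 9.46
bar L 21 ty at tx=0 -8.14 slope deg -0.14
bar R 30 ty at tx=0 8.4 slope deg 0.46
blob [7, 9, 26, 30, 605] [274.9  23.2] [100.24   0.44 -20.26]
blob [46, 12, 4, 65, 221] [302.8  46.5] [ 93.3    9.75 -20.27]
inn 20 20 tx at ty=0 89.94 slope 4.45
out 15 15 tx at ty=0 110.15 slope 0.01
```

View pics/w3.png

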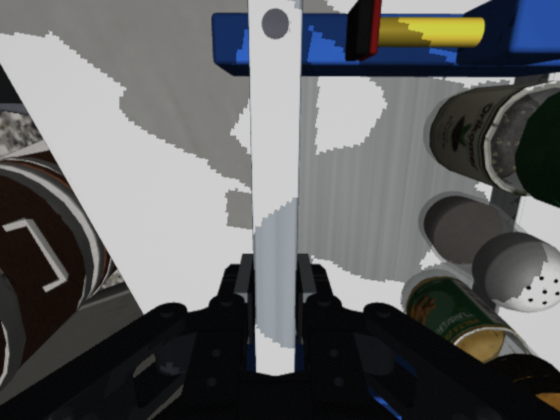

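The bar is well centred: hole at tool x 100.2, cheek edges at 89.9 and 110.2. Now I'll lower it onto the ledges.

Call:
carry_out(
  rows=[
    [0, 0, 2, 0, 0, -0.005, 10],
    [0, 0, 4, 0, 0, -0.005, 10],
    [0, 0, 5.5, 0, 0, -0.005, 10],
    [0, 0, 6, 0, 0, -0.005, 10],
    [0, 0, 6, 0, 0, -0.005, 10],
    [0, 0, 6, 0, 0, -0.005, 10],
  ],
)

```text
clock: 5.93
ee_pos: [575.6, -121.3, 64.3]
tcp_rot: [0.645, 0.765, 0.0, 0.0]
contact_force: [0.2, 0.5, -1.9]
gripper_width: 17.0
grip_force: 49.0
```

Call:
carry_out(
  rows=[
    [0, 0, 0.5, 0, 0, 0, 10],
    [0, 0, 1, 0, 0, 0, 10],
    [0, 0, 1, 0, 0, 0, 10],
    [0, 0, 1, 0, 0, 0, 10],
  ],
)

```text
clock: 6.27
ee_pos: [575.7, -121.3, 63.7]
tcp_rot: [0.645, 0.765, 0.0, 0.0]
contact_force: [-1.1, 0.4, 1.6]
gripper_width: 16.9
grip_force: 49.5
```

Call:
carry_out(
  rows=[
    [0, 0, 0, 0, 0, 0, 20],
    [0, 0, 0, 0, 0, 0, 30],
    [0, 0, 0, 0, 0, 0, 30],
    [0, 0, 0, 0, 0, 0, 30],
    [0, 0, 0, 0, 0, 0, 30],
  ],
)

```text
clock: 6.68
ee_pos: [575.6, -121.3, 63.2]
tcp_rot: [0.645, 0.765, 0.0, -0.0]
contact_force: [-0.0, -0.0, 0.1]
gripper_width: 25.6
grip_force: 0.0
```

Call:
carry_out(
  rows=[
    [0, 0, 0, 0, 0, 0, 25],
    [0, 0, 0, 0, 0, 0, 15],
    [0, 0, 0, 0, 0, 0, 10],
    [0, 0, 0, 0, 0, 0, 10],
    [0, 0, 0, 0, 0, 0, 10],
    [0, 0, 0, 0, 0, 0, 10],
  ],
  grip_force=40,
)

```text
clock: 7.18
ee_pos: [575.8, -121.3, 63.4]
tcp_rot: [0.645, 0.765, 0.0, 0.0]
contact_force: [0.5, -0.1, 1.6]
gripper_width: 17.1
grip_force: 39.9
```

```bash
python3 m.py w4
```

```text
[ 575.8 -121.3   63.4] f [ 0.5 -0.1  1.6] tq [-0.039 -0.106  0.031] tooly 9.74
bar L 23 ty at tx=0 -8.04 slope deg -0.24
bar R 31 ty at tx=0 8.47 slope deg 0.4
blob [46, 0, 4, 76, 242] [302.8  41.4] [ 94.79   9.72 -20.3 ]
blob [7, 9, 26, 30, 604] [274.9  23.2] [100.19   0.45 -20.31]
inn 22 17 tx at ty=0 92.09 slope -0.49
out 16 16 tx at ty=0 110.28 slope 0.03
```

Call:
carry_out(
  rows=[
    [0, 3, 0, 0, 0, 0, 10],
    [0, 7, 0, 0, 0, 0, 10],
    [0, 11, 0, 0, 0, 0, 10],
    [0, 15, 0, 0, 0, 0, 10],
    [0, 18, 0, 0, 0, 0, 10],
    [0, 18, 0, 0, 0, 0, 10],
    [0, 18, 0, 0, 0, 0, 10],
  ],
)

```text
clock: 7.82
ee_pos: [594.4, -118.1, 63.4]
tcp_rot: [0.645, 0.765, 0.001, 0.001]
contact_force: [1.0, 0.2, 2.2]
gripper_width: 17.4
grip_force: 40.1
```

Call:
carry_out(
  rows=[
    [0, 1, 0, 0, 0, 0, 10],
    [0, 2, 0, 0, 0, 0, 10],
    [0, 3, 0, 0, 0, 0, 10],
    [0, 4, 0, 0, 0, 0, 10],
    [0, 5, 0, 0, 0, 0, 10],
    [0, 6, 0, 0, 0, 0, 10],
    [0, 7, 0, 0, 0, 0, 10],
    [0, 7, 0, 0, 0, 0, 10],
  ],
)

```text
clock: 8.48
ee_pos: [598.4, -117.3, 63.4]
tcp_rot: [0.644, 0.765, -0.001, -0.001]
contact_force: [-6.5, -2.0, 6.7]
gripper_width: 17.2
grip_force: 40.7
```

```bash
python3 m.py w5
```

```text
[ 598.4 -117.3   63.4] f [-6.5 -2.   6.7] tq [-0.392  0.938 -0.071] tooly 9.76
bar L 17 ty at tx=0 -8.16 slope deg -0.14
bar R 33 ty at tx=0 8.4 slope deg 0.48
blob [46, 0, 4, 76, 244] [302.9  39.4] [ 95.37   9.73 -20.31]
blob [8, 9, 26, 30, 593] [275.1  23.2] [100.2    0.49 -20.27]
inn 31 19 tx at ty=0 77.04 slope 37.76
out 15 15 tx at ty=0 69.46 slope 89.08
```

Call:
carry_out(
  rows=[
    [0, 1, -0.5, 0, 0, 0, 10],
    [0, 2, -1, 0, 0, 0, 10],
    [0, 3, -1.2, 0, 0, 0, 10],
    [0, 4, -1.2, 0, 0, 0, 10],
    [0, 5, -1.2, 0, 0, 0, 10],
    [0, 6, -1.2, 0, 0, 0, 10],
    [0, 6, -1.2, 0, 0, 0, 10],
    [0, 6, -1.2, 0, 0, 0, 10],
  ],
)

```text
clock: 9.2
ee_pos: [602.8, -116.6, 63.4]
tcp_rot: [0.644, 0.765, -0.003, -0.003]
contact_force: [-7.0, -3.5, 2.0]
gripper_width: 17.0
grip_force: 40.2
```

```bash
python3 - <<'E'
from h import *
T=[];F=[];P=[]
for i in range(4):
    s=capture("side");st=read_state();T.append(st["wrist_torque"]);F.append(st["contact_force"]);P.append(st["ee_pos"])
print(np.mean(F,0).round(2),np.mean(T,0).round(3),np.std(T,0).round(3),np.mean(P,0).round(2),st["clock"])
cv2.imwrite("pics/s6.png",s);w=capture("wrist");cv2.imwrite("pics/w6.png",w)
s0=cv2.imread("pics/s2.png")
z=lambda q:cv2.resize(q[195:320,265:405],(400,357),interpolation=cv2.INTER_CUBIC)
ww=cv2.imread("pics/w3.png")
cv2.imwrite("pics/s6z.png",np.vstack([np.hstack([z(s0),z(s)]),np.hstack([cv2.resize(q[0:110,200:560],(400,122)) for q in(ww,w)])]))
E
```

```text
[-7.46 -3.2   2.4 ] [-0.574  1.122 -0.119] [0.033 0.021 0.008] [ 602.75 -116.63   63.38] 9.4
```

View pics/s6z.png

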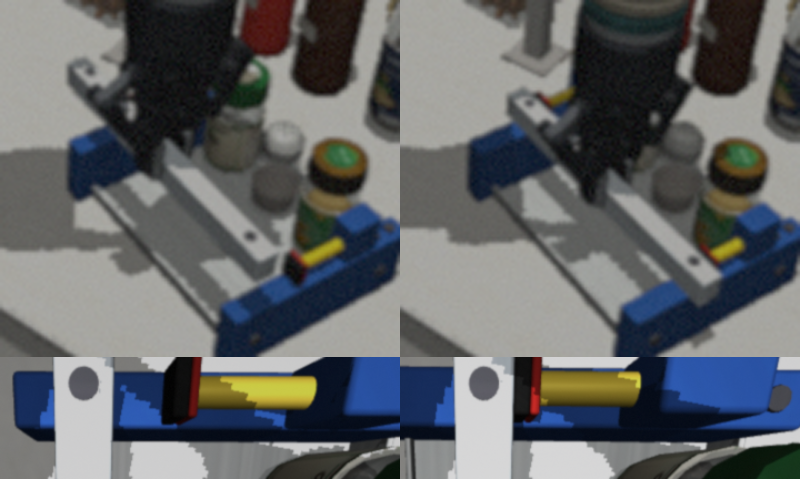

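Both buffers are pushed in about 6–7 mm: the left one shows clearly in the wrist strip, and the right one in the side view. The bar sits across both cheeks. I'll push further and ease the downward load so friction doesn't mask the balance.

Call:
carry_out(
  rows=[
    [0, 1, -0.3, 0, 0, 0, 10],
    [0, 2, -0.6, 0, 0, 0, 10],
    [0, 3, -0.9, 0, 0, 0, 10],
    [0, 4, -1, 0, 0, 0, 10],
    [0, 5, -1, 0, 0, 0, 10],
    [0, 6, -1, 0, 0, 0, 10],
    [0, 6, -1, 0, 0, 0, 10],
    [0, 6, -1, 0, 0, 0, 10],
  ],
)

```text
clock: 10.12
ee_pos: [606.8, -116.0, 63.4]
tcp_rot: [0.644, 0.765, -0.004, -0.004]
contact_force: [-10.5, -4.3, -0.0]
gripper_width: 17.2
grip_force: 39.9
```

```bash
cat > q.py <<'E'
from h import *
import sys
n=sys.argv[1];T=[];F=[];P=[]
for i in range(4):
    s=capture("side");st=read_state();T.append(st["wrist_torque"]);F.append(st["contact_force"]);P.append(st["ee_pos"])
a=np.radians(9.6);F=np.mean(F,0)
print("F rack x,y,z",(F[0]*np.cos(a)+F[1]*np.sin(a)).round(2),(F[1]*np.cos(a)-F[0]*np.sin(a)).round(2),F[2].round(2),"tq",np.mean(T,0).round(3),"pos",np.mean(P,0).round(2),st["clock"])
c=get_calibration("wrist");w=capture("wrist");cv2.imwrite(f"pics/w{n}.png",w);cv2.imwrite(f"pics/s{n}.png",s)
sc=get_calibration("side");ax=np.array([np.cos(a),np.sin(a)])
def yel(im,c,u0,v0,u1,v1):
    h=cv2.cvtColor(im,cv2.COLOR_BGR2HSV);m=cv2.inRange(h,(18,110,60),(38,255,255))[v0:v1,u0:u1]
    vs,us=np.nonzero(m);X=np.array([ray(c,(u+u0,v+v0),74)[:2]@ax for u,v in zip(us,vs)])
    return len(us),np.percentile(X,[3,97]).round(1) if len(us) else 0,np.round([us.min()+u0,us.max()+u0,vs.min()+v0,vs.max()+v0],0)
print("wrist left",yel(w,c,300,0,560,80))
for nm in("s2",f"s{n}"):
    im=cv2.imread(f"pics/{nm}.png");print(nm,"right",yel(im,sc,360,260,390,300),"left",yel(im,sc,305,215,335,245))
    # holes: dark spots on the bar
E
python3 q.py 7
```

```text
F rack x,y,z -10.25 -3.24 0.07 tq [-0.81   1.46  -0.118] pos [ 606.83 -115.94   63.44] 10.3167
wrist left (2288, array([598.3, 623.8]), array([326, 404,  13,  43]))Traceback (most recent call last):
  File "q.py", line 16, in <module>
    im=cv2.imread(f"pics/{nm}.png");print(nm,"right",yel(im,sc,360,260,390,300),"left",yel(im,sc,305,215,335,245))
                                                                                       ~~~^^^^^^^^^^^^^^^^^^^^^^^
  File "q.py", line 13, in yel
    return len(us),np.percentile(X,[3,97]).round(1) if len(us) else 0,np.round([us.min()+u0,us.max()+u0,vs.min()+v0,vs.max()+v0],0)
                                                                                ~~~~~~^^
    return umr_minimum(a, axis, None, out, keepdims, initial, where)
ValueError: zero-size array to reduction operation minimum which has no identity
```

```bash
cat > r.py <<'E'
from h import *
import sys
n=sys.argv[1];sc=get_calibration("side");st=read_state();R=Ro.from_quat(st["tcp_rot"]).as_matrix()
im=np.mean([capture("side").astype(float) for _ in range(6)],0);g=im.mean(2);X=[]
for s in(1,-1):
    p=st["ee_pos"]+s*100*R[:,0];p[2]=83.8;u,v=proj(sc,p);u0,v0=int(round(u)),int(round(v))
    W=g[v0-4:v0+5,u0-4:u0+5];k=np.unravel_index(W.argmin(),W.shape);cy,cx=v0-4+k[0],u0-4+k[1]
    W=np.clip(np.median(g[cy-2:cy+3,cx-2:cx+3])-g[cy-2:cy+3,cx-2:cx+3],0,None);yy,xx=np.mgrid[cy-2:cy+3,cx-2:cx+3]
    h=((xx*W).sum()/W.sum(),(yy*W).sum()/W.sum());X.append(ray(sc,h,83.8)[:2]);print("pred",np.round((u,v),1),"hole",np.round(h,2),X[-1].round(1),g[cy,cx].round(),)
    print(g[v0-4:v0+5,u0-5:u0+6].round().astype(int))
d=X[0]-X[1];print("len",np.linalg.norm(d),"bar-normal heading",np.degrees(np.arctan2(-d[0],d[1])),"mid",np.mean(X,0),"tool y",np.degrees(np.arctan2(R[1,1],R[0,1])))
E
python3 r.py 8
python3 - <<'E'
from h import *
c=np.load("w.npy",allow_pickle=True).item();im=cv2.imread("pics/w2.png");a=np.radians(9.6);ax=np.array([np.cos(a),np.sin(a)])
w=get_calibration("wrist");i7=cv2.imread("pics/w7.png")
for nm,im,c in(("w2",im,c),("w7",i7,w)):
    h=cv2.cvtColor(im,cv2.COLOR_BGR2HSV)
    m=cv2.inRange(h,(18,110,60),(38,255,255))[:100,300:];vs,us=np.nonzero(m)
    X=np.array([ray(c,(u+300,v),76)[:2]@ax for u,v in zip(us,vs)])
    red=(cv2.inRange(h,(0,120,50),(8,255,255))|cv2.inRange(h,(172,120,50),(180,255,255)))[:100,300:480];rv,ru=np.nonzero(red)
    print(nm,"stem",np.percentile(X,[2,98]).round(1),"cols",us.min()+300,us.max()+300,"red cols",np.percentile(ru+300,[5,50,95]) if len(ru) else None, "red x z84",[ray(c,(np.median(ru)+300,np.median(rv)),84)[:2]@ax])
E
```

```text
pred [311.1 230.9] hole [315.34 228.42] [603.4 -13. ] 47.0
[[113 108 106 111 109 109 105  83  62  73 109]
 [111 118 123 132 119 102  94  86  62  47  70]
 [123 148 153 142 110  86  95 120 111  75  52]
 [101 140 157 143 110  85  96 132 143 118  78]
 [ 77 108 140 152 140 125 124 147 161 152 120]
 [ 71  80 107 140 156 157 157 162 165 164 151]
 [ 71  73  80 107 141 160 166 166 166 166 164]
 [ 71  72  72  80 108 141 161 166 166 167 167]
 [ 75  71  72  74  79 105 140 161 166 164 154]]
pred [369.1 286.2] hole [372.76 280.83] [ 638.9 -205.1] 49.0
[[166 165 166 166 162 147 117  78  50  49  63]
 [165 166 165 158 149 142 136 115  82  56  53]
 [162 167 161 136 108 100 113 128 123  91  57]
 [143 162 159 123  83  68  86 122 143 130  94]
 [109 143 156 133 103  88  98 129 154 155 132]
 [ 83 110 141 152 147 137 142 155 164 165 157]
 [ 75  84 111 142 159 161 163 164 165 166 165]
 [ 75  75  84 110 143 161 165 166 165 165 166]
 [ 75  74  76  83 108 141 162 165 165 165 166]]
len 195.29791773989712 bar-normal heading 10.455085708580002 mid [ 621.13087338 -109.06150543] tool y 9.78226251699403
w2 stem [587.  623.7] cols 376 456 red cols [369. 372. 375.] red x z84 [np.float64(582.2752176622488)]
w7 stem [597.7 623.5] cols 326 404 red cols [317.65 322.   325.  ] red x z84 [np.float64(594.8215926016334)]
```

```bash
python3 - <<'E'
from h import *
a=np.radians(9.6);ax=np.array([np.cos(a),np.sin(a)]);ay=np.array([-ax[1],ax[0]])
sc=get_calibration("side");w=get_calibration("wrist")
HL=ray(sc,(311.1,229.5),83.8)[:2];HR=ray(sc,(369.0,285.1),83.8)[:2]
for n,p in(("HL side",HL),("HR side",HR)):print(n,p.round(1),p@ax,p@ay)
d=HL-HR;print("bar heading side",np.degrees(np.arctan2(-d[0],d[1])),np.linalg.norm(d))
i7=cv2.imread("pics/w7.png");g=i7[...,1].astype(float);W=(g[0:60,255:300]<110).astype(np.uint8)
k,l,s,ce=cv2.connectedComponentsWithStats(W)
for i in range(1,k):
    if s[i,4]>300:h=ray(w,(ce[i][0]+255,ce[i][1]),83.8)[:2];print("HL wrist",s[i],h.round(1),h@ax,"to upstand",623.6-h@ax)
for nm in("s2","s6","s7"):
    im=cv2.imread(f"pics/{nm}.png");h=cv2.cvtColor(im,cv2.COLOR_BGR2HSV);m=cv2.inRange(h,(15,110,50),(40,255,255))[255:300,355:395]
    vs,us=np.nonzero(m);X=np.array([ray(sc,(u+355,v+255),76)[:2] for u,v in zip(us,vs)]);x=X@ax
    print(nm,len(x),np.percentile(x,[2,50,98]).round(1),"y",np.percentile(X@ay,[5,95]).round(1))
    r=(cv2.inRange(h,(0,120,50),(8,255,255))|cv2.inRange(h,(172,120,50),(180,255,255)))[255:300,355:395];rv,ru=np.nonzero(r)
    print("   red",len(ru),np.round((ru.mean()+355,rv.mean()+255),2) if len(ru) else"", ray(sc,(ru.mean()+355,rv.mean()+255),80)[:2]@ax if len(ru) else "")
E
```

```text
HL side [592.2 -12.8] 581.719441614776 -111.3981561971926
HR side [ 625.2 -212. ] 581.1203788526161 -313.32513213791555
bar heading side 9.430019406392887 201.92786456742
HL wrist [  8   9  26  30 590] [590.6 -17.1] 579.4830419301352 to upstand 44.116958069864836
s2 176 [590.4 620.7 685. ] y [-318.3 -261.6]
   red 9 [368.67 285.11] 583.2951994295594
s6 157 [599.5 629.  685.6] y [-318.  -261.4]
   red 8 [371.62 282.  ] 594.3336413098385
s7 146 [602.2 639.  685.8] y [-317.6 -260.7]
   red 11 [373.36 281.73] 597.9410668298601
```

Call:
carry_out(
  rows=[
    [0, 1, 0, 0, 0, 0.004, 10],
    [0, 2, 0, 0, 0, 0.004, 10],
    [0, 2.5, 0, 0, 0, 0.004, 10],
    [0, 2.5, 0, 0, 0, 0.004, 10],
    [0, 2.5, 0, 0, 0, 0.004, 10],
  ],
)

```text
clock: 11.08
ee_pos: [608.4, -115.6, 63.4]
tcp_rot: [0.646, 0.764, -0.005, -0.005]
contact_force: [-11.2, -4.9, 1.8]
gripper_width: 17.1
grip_force: 40.1
```

```bash
cat > v.py <<'E'
from h import *
a=np.radians(9.6);ax=np.array([np.cos(a),np.sin(a)]);ay=np.array([-ax[1],ax[0]])
sc=get_calibration("side");T=[];F=[];S=[];P=[]
for i in range(6):
    S.append(capture("side").astype(float));st=read_state();T.append(st["wrist_torque"]);F.append(st["contact_force"]);P.append(st["ee_pos"])
w=get_calibration("wrist");W=capture("wrist");cv2.imwrite("pics/wv.png",W)
F=np.mean(F,0);print("F rack",(F[:2]@ax).round(2),(F[:2]@ay).round(2),F[2].round(2),"tq",np.mean(T,0).round(3),"pos",np.mean(P,0).round(2),"rot",st["tcp_rot"].round(4),st["clock"])
s=np.mean(S,0).astype(np.uint8);cv2.imwrite("pics/sv.png",s)
def yel(im,c,u0,v0,u1,v1):
    h=cv2.cvtColor(im,cv2.COLOR_BGR2HSV);m=cv2.inRange(h,(15,110,50),(40,255,255))[v0:v1,u0:u1]
    n,l,st,_=cv2.connectedComponentsWithStats(m);i=1+st[1:,4].argmax();vs,us=np.nonzero(l==i)
    X=np.array([ray(c,(u+u0,v+v0),76)[:2] for u,v in zip(us,vs)])@ax;return len(X),np.percentile(X,[2,50,98]).round(1)
c2=np.load("w.npy",allow_pickle=True).item()
print("left free",yel(cv2.imread("pics/w2.png"),c2,300,0,560,100),"now",yel(W,w,300,0,560,100))
for nm,im in(("s2",cv2.imread("pics/s2.png")),("s6",cv2.imread("pics/s6.png")),("s7",cv2.imread("pics/s7.png")),("now",s)):print(nm,"right",yel(im,sc,362,270,392,295))
E
python3 v.py
```

```text
F rack -12.18 -3.32 1.58 tq [-0.888  1.728 -0.061] pos [ 608.4  -115.65   63.42] rot [ 0.6457  0.7636 -0.0046 -0.0047] 11.3833
left free (1694, array([586.7, 605.5, 623.7])) now (2169, array([599.6, 611.5, 623.5]))
s2 right (86, array([588.8, 606. , 624.3]))
s6 right (66, array([597.7, 610.7, 624.9]))
s7 right (51, array([603.1, 613.9, 625.4]))
now right (51, array([603.1, 614.1, 625.4]))
```

Call:
carry_out(
  rows=[
    [0, 0.3, 0, -0.004, 0, 0.002, 10],
    [0, 0.5, 0, -0.008, 0, 0.003, 10],
    [0, 0.7, 0, -0.011, 0, 0.003, 10],
    [0, 0.7, 0, -0.011, 0, 0.003, 10],
    [0, 0.7, 0, -0.011, 0, 0.003, 10],
  ],
)

```text
clock: 11.85
ee_pos: [608.7, -115.6, 63.4]
tcp_rot: [0.647, 0.763, -0.001, -0.001]
contact_force: [-11.6, -5.4, 1.8]
gripper_width: 17.1
grip_force: 40.1
```

```bash
python3 v.py; python3 - <<'E'
import cv2,numpy as np
s=cv2.imread("pics/sv.png");w=cv2.imread("pics/wv.png")
cv2.imwrite("pics/fin.png",np.hstack([cv2.resize(s[190:330,250:420],(400,330),interpolation=cv2.INTER_CUBIC),cv2.resize(w,(400,330))]))
E
```

```text
F rack -12.72 -3.65 1.99 tq [-0.944  1.893  0.   ] pos [ 608.64 -115.61   63.36] rot [ 0.6466  0.7628 -0.0008 -0.0014] 12.15
left free (1694, array([586.7, 605.5, 623.7])) now (2130, array([599.9, 611.7, 623.6]))
s2 right (86, array([588.8, 606. , 624.3]))
s6 right (66, array([597.7, 610.7, 624.9]))
s7 right (51, array([603.1, 613.9, 625.4]))
now right (51, array([603.1, 614.1, 625.4]))
```

View pics/fin.png

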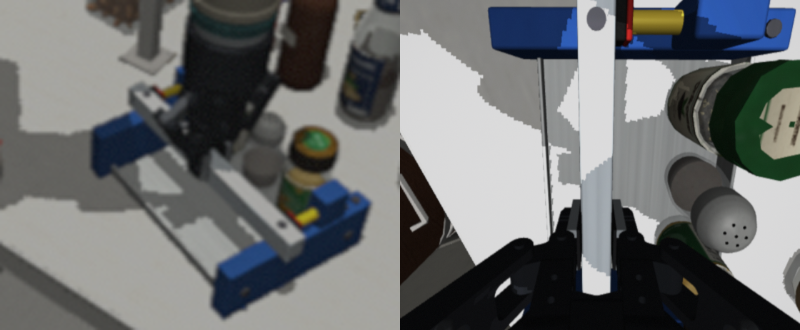

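The last picture shows the bar lying level on both ledges, its hole over the left cheek's centre line and both buffers about half in. The jars are upright and undisturbed. The yaw moment is about zero and the push about 12 N, so I'm handing it in.

```bash
python3 -c "
from rig import *
print(sign_off())"
```

```text
the job is handed in; nothing more can be done
None
```

The bar lies level and centred across the two cheeks, held with a steady push of about 12 N that keeps both buffers about 13–14 mm in (half way is 14 mm); I handed it in at about 12 s, still holding, with the jars standing undisturbed.

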